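Restock the spice jars and flip the stock sign to green

ROBOT

A 7-joint arm with a two-finger parallel gripper is mounted at the origin on a cart in front of the work surface, level with it; the furniture and walls round the work are solid. World frame = base frame: x ahead of the robot, y to its left, z up, the work surface at z = 0. Lengths are in m, angles in rad, forces in N, time in s.
With the tool pointing down it reaches from about 0.4 to 0.85 m from the base axis. Payload 10.4 kg.
Tool frame: the origin (TCP) lies where the fingers leave the gripper's body, on its centre line; the fingertips stand 73 mm ahead of it and the grasp point (between the pads) lies ahead of it (pinch_z is the z of the grasp point in the tool frame, in m); z points along the fingers, y is the line along which they close (so a half turn about z gives the same grasp; the last joint's range is limited). The gripper opens to 85 mm and grips with 20 to 120 N. Pads are 22 mm wide; open, the fingers measure 114 mm over their backs; the gripper's body (76 mm by 85 mm) begins 54 mm behind the grasp point. The pads swing forward as they close: fully open they stand 13 mm farther back than shut.
Start: joints at [1.208, 0.332, -0.065, 1.46, 0.022, 1.35, -0.088], TCP at [0.208, -0.589, 0.304] pointing down, gripper open.
Joint ranges: [-2.6, 2.6], [-0.5, 2.12], [-1.47, 1.34], [0.16, 2.42], [-1.27, 4.41], [0.06, 2.06], [-2.6, 2.6]. Speed limits (rad/s): [2.22, 2.22, 2.79, 2.79, 3.14, 3.14, 3.14].

INTERFACE

Orientations are given as [roll, pitch, yaw] about the fixed x, y, z axes, in that order (R = Rz(yaw) Ry(pitch) Rx(roll)).
In Python, from workcell import * gives the robot as it stands.
- The arm moves only by the tool carry_out, never from a script. Its arguments are lists of equal length, an entry for each row: "dp": the shift along the tool's x, y, z in m, a list of three; "rotation": the turn, a rotation vector about the tool's x, y, z in rad, a list of three; "jaw": the closure, from -1 (fully open) to 1 (shut), so that 0 is half open. A call has 1 to 10 rows; each row shifts and turns the commanded pose from where the row before left it, along the tool's axes as they then stand; what a row does not reach is not made up. A row lasts 1/12 s, in which the tool goes at most 41.7 mm and 7.16 degrees, less where a joint would pass 70% of its speed; a pose out of reach is approached as far as the arm can. A call with a gripper value outside its range is refused whole. The fingers move at their own pace and stop on an object; the grip force is fixed at half the most. Time passes only in rows, so rows that do not move let the fingers close. It gives the time, the measured TCP pose, the force, the opening and the grip force at its end, in the units of the state.
- read_state(): the state, without advancing time (a new reading comes with each control period).
- capture(name): name is "scene" or "top" or "wrist"; returns (picture, depth): 384x512x3 uint8, red, green, blue; 384x512 float32, m along the optical axis (not along the pixel's ray), 0 where there is no reading.
- camera_model(name): a dict with "fx", "fy", "cx", "cy" (pixels), "dist" ([k1, k2, p1, p2, k3] as OpenCV has them; the pictures are not rectified), "view" (4x4, takes a point from world to camera coordinates); the wrist camera has in their place "tool_from_camera" (4x4, takes a point from camera to tool coordinates, whose origin is the TCP and whose axes are the flange's). Camera axes: x right, y down, z forward; pixel columns grow to the right and rows downward; lengths in m; the calibration is good to about 2 mm. A picture is of the moment at which its call begins: read the wrist's pose just before it. camera_model takes no time and is no camera call.
- hand_in(): hands the job in; it is judged then, once.
Trained networks look in the newest picture that a camera, given by its name, has taken for a name from the list of things; names that differ only in an ending like _2 or _b are one class to them, and where a whole thing is asked for, a point or a joint stands for the part that bears it (a point fixed in the world has none). Each returns a list of dicts, best first, with "confidence" (0 to 1); they miss things now and then, are a little off and sometimes report something else, mostly with a low value. They report only what shows in the picture. A call takes as long as a camera call. They do not tell look-alikes from the thing itself.
- trace(camera, query): "region" (384x512 bool, what is visible of it) and "bbox" ([left, top, right, bottom] in pixels, round what is visible of it).
The state is a dict: "clock": time; "q": joint angles; "qd": joint speeds; "tau": joint torques, N m; "tool_pos": TCP position; "tcp_rot": TCP orientation; "wrist_force": force on the tool from outside, world axes, zero at the start; "moment": the same for the moment, N m; "grip_width": finger opening in m; "gripper_force": force on a finger pad.
Only numpy, scipy, OpenCV 4.12 (cv2) and the standard library are available. Lean on these libraries where they do the work, as an engineer would, in place of code of your own. Each camera call takes 0.05 s, during which the arm holds its last target. There are 200 camera calls.

TASK

Restock the little wooden tray and put its sign right. Pull the older jar that stands in the tray forward, up to the front lip, then stand the new jar from the counter in the tray behind it. Once both jars stand there, spin the two-sided sign half a turn on its post so that the green face looks squarely out of the front of its stand, where the red one is now, and leave everything else where it is.

Things in the scene. Friction and masses are not known exactly. Their poses are not given: they have to be found in the camera images.
- tray: fixed wooden tray, one open lane 172 mm long (its x) by 76 mm wide (its y); origin at the centre of its underside. Inside 160 x 64 mm, floor 4 mm above the counter, walls 6 mm thick and 18 mm high all round. Its front is the -x end, which faces the robot and has a white tag strip; a jar touching the front lip has its centre at x = -60 mm in the tray's frame, one touching the back wall at +60 mm. z is up
- old_jar_mid (a point): older jar, standing in the rear part of the tray at the start: spice jar with a blue label and a black cap, a round upright cylinder 40 mm in diameter, 105 mm tall, about 0.11 kg; this point is its centre, 52.5 mm above its underside
- new_jar_mid (a point): new jar, standing alone on the counter near its front edge, on the right or on the left; the same kind: spice jar with a blue label and a black cap, a round upright cylinder 40 mm in diameter, 105 mm tall, about 0.11 kg; this point is its centre, 52.5 mm above its underside
- sign_stand: fixed stand of the sign: dark wooden foot 75 x 95 mm, 12 mm high, with a thin brass post on which the sign pivots. Origin on the post's axis at counter level, z up; its front is -x, the side towards the robot, with a thin brass strip on the foot
- sign (a joint): angle of the sign about the upright post, rad, counter-clockwise from above positive. At 0 the red face looks squarely out of the stand's front, at +3.14 or -3.14 the green one does; it turns freely either way from -4.2 to 4.2, with light friction (0.04 N m), and stays where it is left, without springs or catches. Starts near 0
- sign_green (a point): centre of the sign's green face (white tick), 5 mm off the pivot axis and 110 mm above the counter. The sign is a flat upright panel 110 mm wide, 80 mm high (70 to 150 mm above the counter), about 10 mm thick; its middle is on the pivot axis. At joint 0 its width lies along the stand's y and the green face looks to the stand's +x (back)
- sign_red (a point): centre of the sign's red face (white bar), opposite the green one: at joint 0 it looks to the stand's -x (front)
- pitcher: bystander: light grey milk pitcher with a handle 75 x 106 x 100 mm on the counter near its front edge, at the other side from the new jar; origin at the centre of its underside
- shaker: bystander: grey and white shaker standing behind the work, 44 mm in diameter, 90 mm tall; origin at the centre of its underside
- cup: bystander: coffee cup on a saucer behind the work, 63 x 93 x 50 mm; origin at the centre of its underside
Things that resemble listed ones, but are neither listed nor needed, are in the scene too. What is shaped like the part that bears old_jar_mid but pink or purple is not meant.

How it is judged:
On the way, in this order (a step that is already met when the one before it is completed fails the run):
1. the older jar stands at the front of the tray (x of old_jar_mid in the frame of tray between -0.07 and -0.036 m and y of old_jar_mid in the frame of tray between -0.022 and 0.022 m and z of old_jar_mid in the frame of tray below 0.066 m and angle between old_jar_mid's own z axis and vertical below 0.15 rad), for 0.2 s.
2. the new jar stands in the tray behind it (all of step 1 and x of new_jar_mid in the frame of tray between -0.01 and 0.07 m and y of new_jar_mid in the frame of tray between -0.022 and 0.022 m and z of new_jar_mid in the frame of tray below 0.066 m and angle between new_jar_mid's own z axis and vertical below 0.15 rad), for 0.2 s.
3. the sign shows its green face to the front ((value of joint sign between 2.9 and 3.383 rad or value of joint sign between -3.383 and -2.9 rad)), for 0.2 s.
At the end, for the whole second after the job is handed in: In this order: older jar upright on the tray floor, centre within 24 mm of touching the front lip; new jar upright on the tray floor behind it; green face looking out of the stand's front within 0.24 rad (14 degrees) (all of step 2 and (value of joint sign between 2.9 and 3.383 rad or value of joint sign between -3.383 and -2.9 rad)).
It fails at once if a jar is tipped over (angle between any of old_jar_mid, new_jar_mid's own z axis and vertical above 0.7 rad).
It fails at once if the pitcher, shaker or cup is pushed away by more than 30 mm (distance of any of pitcher, shaker, cup from where it was at the start of the episode above 0.03 m).
It also fails if it takes over 64 s, if anything falls off the work surface, if the arm or the gripper's body presses on something with over 40 N, if the wrist force passes 120 N, or if a joint passes its speed limit or range.

## Working session

There is one attempt and no reset: what is moved stays moved. The work goes in short steps, Python scripts to look and compute and a tool call to move; the robot and the scene stay as the last step left them, time stands still between calls to the robot, and variables do not carry over. Pictures are saved under pics/ and viewed, at most 10 in all, crops included, and the job is handed in when it is done.

Besides the shell and the picture viewer there is one more tool, called after "Request:" as name(argument=value, ...), one argument or row to a line, values as JSON. carry_out: Moves the arm, as the interface text tells. Its arguments: {"type":"object","properties":{"dp":{"type":"array"},"rotation":{"type":"array"},"jaw":{"type":"array"}},"required":["dp","rotation","jaw"]}

```bash
ls; mkdir -p pics; cat > h.py <<'E'
from workcell import *
import numpy as np, cv2
from scipy.spatial.transform import Rotation as R
def T_tool(s):
    T=np.eye(4);T[:3,:3]=R.from_euler('xyz',s['tcp_rot']).as_matrix();T[:3,3]=s['tool_pos'];return T
def cloud(cam,depth,mask,T=None):
    m=camera_model(cam);v,u=np.nonzero(mask&(depth>0));d=depth[v,u]
    K=np.array([[m['fx'],0,m['cx']],[0,m['fy'],m['cy']],[0,0,1.]])
    p=cv2.undistortPoints(np.c_[u,v].astype(np.float64)[:,None],K,np.array(m['dist']))[:,0]
    P=np.c_[p*d[:,None],d,np.ones(len(d))]
    M=np.linalg.inv(np.array(m['view'])) if 'view' in m else T@np.array(m['tool_from_camera'])
    return (P@M.T)[:,:3]
E
python3 - <<'E'
from h import *
s=read_state();print(s)
im=[]
for c in('scene','top'):
    p,d=capture(c);im.append(p);np.save(c+'.npy',d);cv2.imwrite(c+'.png',p[...,::-1])
    for q in('tray','old_jar_mid','sign_stand','sign','sign_green','pitcher','shaker','cup'):
        for r in trace(c,q)[:4]:
            P=cloud(c,d,r['region'])
            if len(P): print(c,q,round(r['confidence'],2),np.round(r['bbox']),'med',np.median(P,0).round(3),'lo',np.percentile(P,2,0).round(3),'hi',np.percentile(P,98,0).round(3))
cv2.imwrite('pics/a.png',cv2.resize(im[0],(800,600))[...,::-1])
cv2.imwrite('pics/b.png',cv2.resize(im[1],(800,600))[...,::-1])
E
```

```text
pics
{'clock': 0.0, 'q': array([ 1.20841754,  0.33285168, -0.06469695,  1.4610104 ,  0.02160141,
        1.34990577, -0.08853306]), 'qd': array([-0.00071314,  0.00190455, -0.00103109, -0.00027932,  0.00071885,
        0.00068966, -0.00013939]), 'tau': array([ 2.85424812e-04, -6.25453877e+01,  4.90243337e-02, -3.91591108e+01,
        1.62229082e-02,  1.01389649e-02,  5.93888416e-06]), 'tool_pos': array([ 0.20819452, -0.58898534,  0.30309548]), 'tcp_rot': array([-3.14011492e+00,  7.45263117e-05,  3.39765651e-01]), 'wrist_force': array([0.09098508, 0.03404289, 0.86102403]), 'moment': array([ 0.0207369 , -0.00507117, -0.00873123]), 'gripper_force': 0.0, 'grip_width': 0.0853241514487341}
scene tray 0.77 [234. 221. 298. 264.] med [0.49  0.101 0.005] lo [ 0.419  0.058 -0.002] hi [0.593 0.142 0.019]
scene old_jar_mid 0.82 [252. 206. 268. 238.] med [0.527 0.098 0.068] lo [0.515 0.066 0.001] hi [0.574 0.108 0.11 ]
scene old_jar_mid 0.68 [313. 198. 326. 227.] med [ 0.406 -0.043  0.069] lo [ 0.392 -0.069  0.009] hi [ 0.425 -0.037  0.106]
scene sign 0.9 [280. 166. 313. 201.] med [ 0.516 -0.089  0
[... 1447 characters left out ...]
  0.152]
top sign 0.6 [265. 200. 304. 216.] med [ 0.518 -0.093  0.146] lo [ 0.502 -0.143  0.081] hi [ 0.534 -0.046  0.154]
top sign_green 0.72 [266. 200. 308. 216.] med [ 0.517 -0.094  0.144] lo [ 0.501 -0.143  0.013] hi [ 0.533 -0.046  0.153]
top pitcher 0.62 [328. 239. 362. 261.] med [ 0.402 -0.273  0.048] lo [ 0.37  -0.309  0.005] hi [ 0.435 -0.226  0.1  ]
top shaker 0.49 [277. 154. 296. 170.] med [ 0.654 -0.102  0.079] lo [ 0.642 -0.124  0.003] hi [ 0.676 -0.085  0.092]
top cup 0.94 [226. 151. 260. 172.] med [0.667 0.028 0.041] lo [ 0.637 -0.024  0.009] hi [0.704 0.061 0.061]
top cup 0.36 [277. 155. 295. 170.] med [ 0.654 -0.102  0.081] lo [ 0.643 -0.119  0.033] hi [ 0.671 -0.085  0.092]
```

View pics/a.png

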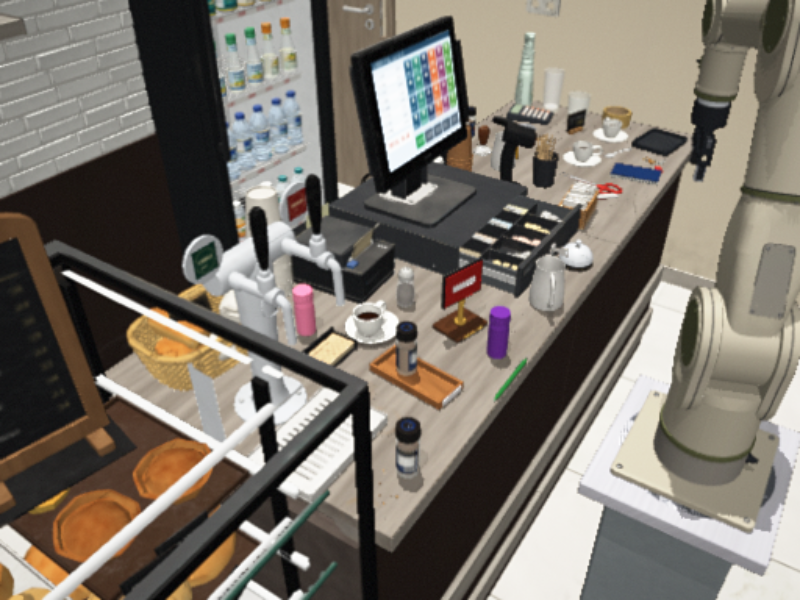

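View pics/b.png

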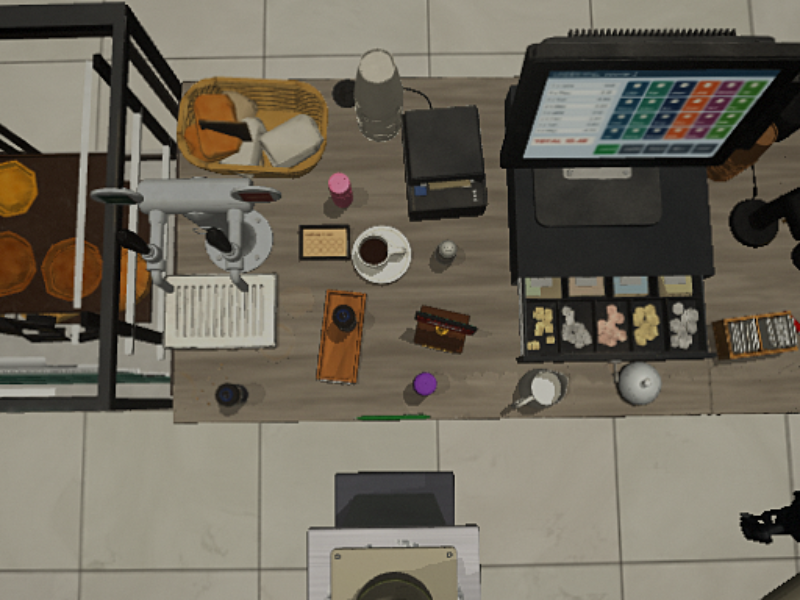

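Scene (800x600 view): old jar in the tray at (406,348). New jar on the left at (407,447). Sign at (461,283), pitcher at (548,283).

Possible confusions for the jars:
- purple jar at (497,332)
- pink jar at (304,310)
- white and grey teapot at (577,255), for the pitcher

I choose the black-capped, blue-labelled jars.

```bash
python3 - <<'E'
from h import *
from scipy.optimize import least_squares
d={c:np.load(c+'.npy') for c in('scene','top')}
im={c:cv2.imread(c+'.png') for c in d}
full={c:cloud(c,d[c],np.ones_like(d[c],bool)) for c in d}
def box(c,x,y,z):
    P=full[c];return P[(P[:,0]>x[0])&(P[:,0]<x[1])&(P[:,1]>y[0])&(P[:,1]<y[1])&(P[:,2]>z[0])&(P[:,2]<z[1])]
for n,(x,y) in {'old':((.49,.6),(.05,.125)),'new':((.35,.45),(.25,.35)),'purple':((.37,.47),(-.11,-.02))}.items():
    for c in d:
        S=box(c,x,y,(.03,.098)); t=box(c,x,y,(.1,.12))
        f=least_squares(lambda q:np.hypot(S[:,0]-q[0],S[:,1]-q[1])-.02,t[:,:2].mean(0),loss='soft_l1',f_scale=.003)
        print(n,c,'side fit',f.x.round(4),len(S),'top mean',t.mean(0).round(4),len(t),((t.min(0)+t.max(0))/2).round(4))
m=camera_model('top')
K=np.array([[m['fx'],0,m['cx']],[0,m['fy'],m['cy']],[0,0,1.]])
for c in d:
    for q,zr,lim in(('tray',(.008,.03),((.38,.64),(.02,.18))),('tray',(-.001,.03),((.38,.64),(.02,.18))),('sign',(.075,.16),((.45,.58),(-.2,0))),('foot',(.006,.02),((.45,.6),(-.2,0)))):
        P=box(c,*lim,zr)
        if q!='foot' :
            if q=='tray' and zr[0]<0: continue
        if len(P)<10: continue
        r=cv2.minAreaRect((P[:,:2]*1000).astype(np.float32))
        u,s,v=np.linalg.svd(P[:,:2]-P[:,:2].mean(0));
        print(q,c,len(P),r,'pca',np.degrees(np.arctan2(v[0,1],v[0,0])).round(1),P.mean(0).round(3),'ext',P.min(0).round(3),P.max(0).round(3))
a=cv2.resize(im['scene'][150:310,215:365],(600,640))[:600];b=cv2.resize(im['scene'][190:310,240:340],(500,600))
cv2.imwrite('pics/c.png',b)
E
```

```text
old scene side fit [0.5353 0.0854] 245 top mean [0.5325 0.0898 0.1072] 118 [0.5327 0.0867 0.1063]
old top side fit [0.5363 0.0857] 41 top mean [0.5364 0.0852 0.1087] 163 [0.5359 0.0857 0.1087]
new scene side fit [0.3982 0.2924] 296 top mean [0.3968 0.2943 0.1038] 160 [0.3967 0.2939 0.1042]
new top side fit [0.3995 0.2933] 73 top mean [0.3992 0.2931 0.1054] 161 [0.3994 0.2932 0.1057]
purple scene side fit [ 0.4124 -0.059 ] 245 top mean [ 0.411  -0.0564  0.104 ] 89 [ 0.4112 -0.058   0.1046]
purple top side fit [ 0.4144 -0.0576] 11 top mean [ 0.4138 -0.058   0.1048] 159 [ 0.4135 -0.0591  0.1055]
tray scene 533 ((533.4971923828125, 90.24516296386719), (96.40779113769531, 235.31369018554688), 77.09151458740234) pca 167.1 [0.513 0.097 0.015] ext [0.416 0.023 0.008] [0.64  0.146 0.03 ]
sign scene 531 ((514.4738159179688, -94.78520202636719), (115.29368591308594, 15.551877975463867), 71.71105194091797) pca 73.3 [ 0.515 -0.09   0.116] ext [ 0.498 -0.152  0.075] [ 0.538 -0.04   0.152]
foot scene 393 ((514.9022216796875, -94.05220031738281), (97.53559875488281, 79.43346405029297), 74.0809326171875) pca 66.1 [ 0.514 -0.088  0.011] ext [ 0.471 -0.146  0.006] [ 0.561 -0.039  0.019]
tray top 604 ((512.304443359375, 99.73780059814453), (255.1765899658203, 159.90005493164062), 0.13640089333057404) pca 163.3 [0.527 0.088 0.015] ext [0.385 0.02  0.008] [0.64  0.18  0.028]
sign top 256 ((518.7223510742188, -95.31726837158203), (109.71732330322266, 10.969850540161133), 73.38616943359375) pca 73.6 [ 0.517 -0.094  0.133] ext [ 0.5   -0.148  0.076] [ 0.537 -0.042  0.154]
foot top 621 ((528.908935546875, -97.2479248046875), (146.48919677734375, 192.42747497558594), 1.7638064622879028) pca -93.1 [ 0.515 -0.092  0.012] ext [ 0.453 -0.195  0.006] [ 0.6   -0.002  0.02 ]
```

View pics/c.png

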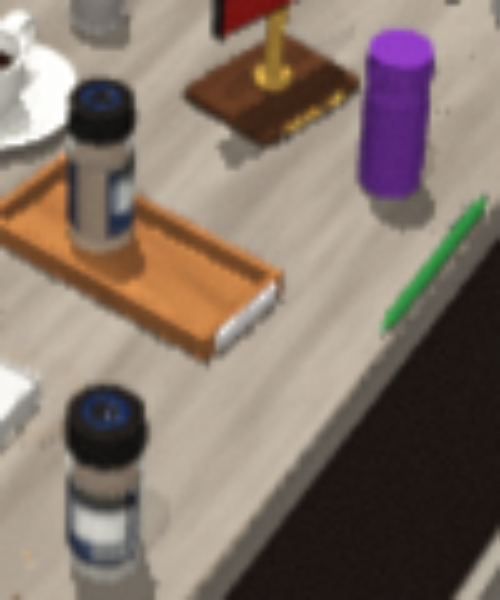

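The crop confirms both jars have a black cap and a blue label: old at (100,165) in the tray, new at (105,480). The purple one at (400,115) is the look-alike. Next is the tray pose by colour.

```bash
python3 - <<'E'
from h import *
for c in('top','scene'):
    d=np.load(c+'.npy');hsv=cv2.cvtColor(cv2.imread(c+'.png'),cv2.COLOR_BGR2HSV)
    m=(hsv[...,1]>130)&(hsv[...,0]>4)&(hsv[...,0]<20)
    m=cv2.morphologyEx(m.astype(np.uint8),cv2.MORPH_OPEN,np.ones((2,2)))>0
    P=cloud(c,d,m);k=(P[:,0]>.38)&(P[:,0]<.66)&(P[:,1]>.03)&(P[:,1]<.18)&(P[:,2]<.03)&(P[:,2]>-.004);P=P[k]
    print(c,len(P),cv2.minAreaRect((P[:,:2]*1000).astype(np.float32)))
    Q=P[P[:,2]>.012];print(len(Q),cv2.minAreaRect((Q[:,:2]*1000).astype(np.float32)))
print(camera_model('wrist'))
import workcell;print(getattr(workcell,'pinch_z',None),[n for n in dir(workcell) if n[0]!='_'])
E
```

```text
top 1238 ((506.5722351074219, 92.97911071777344), (75.56465148925781, 170.68679809570312), 83.21296691894531)
251 ((506.67864990234375, 94.30754852294922), (72.8909912109375, 170.58489990234375), 83.16336059570312)
scene 890 ((505.3003845214844, 96.12052154541016), (87.2416763305664, 173.93760681152344), 85.49476623535156)
247 ((503.71405029296875, 99.48937225341797), (77.86791229248047, 169.11000061035156), 83.78120422363281)
{'fx': 331.29413802997476, 'fy': 331.29413802997476, 'cx': 258.883285536284, 'cy': 189.0571383716184, 'dist': array([-0.09525429,  0.        ,  0.        ,  0.        ,  0.        ]), 'tool_from_camera': array([[-6.80716283e-04, -9.51042207e-01, -3.09060281e-01,
         7.93372221e-02],
       [ 9.99999731e-01, -7.31578378e-04,  4.86824603e-05,
         1.97554938e-05],
       [-2.72400894e-04, -3.09060165e-01,  9.51042449e-01,
        -6.97775391e-02],
       [ 0.00000000e+00,  0.00000000e+00,  0.00000000e+00,
         1.00000000e+00]])}
0.0539 ['PlanningError', 'camera_model', 'capture', 'hand_in', 'pinch_z', 'read_state', 'trace']
```

Request:
carry_out(
  dp=[
    [0, 0, 0],
    [0, 0, 0],
    [0, 0, 0],
    [0, 0, 0],
    [0.01, -0.028, 0],
    [0.01, -0.028, 0],
    [0.01, -0.028, 0],
    [0.01, -0.028, 0],
    [0.01, -0.028, 0],
    [0.01, -0.028, 0],
  ],
  rotation=[
    [0, 0, 0.115],
    [0, 0, 0.115],
    [0, 0, 0.115],
    [0, 0, 0.115],
    [0, 0, 0],
    [0, 0, 0],
    [0, 0, 0],
    [0, 0, 0],
    [0, 0, 0],
    [0, 0, 0],
  ],
  jaw=[-1, -1, -1, -1, -1, -1, -1, -1, -1, -1],
)

```text
clock: 1.73
tool_pos: [0.2885, -0.4283, 0.304]
tcp_rot: [3.141, -0.0, -0.12]
wrist_force: [-0.3, -0.1, 0.9]
grip_width: 0.0856
gripper_force: 0.0
```

Request:
carry_out(
  dp=[
    [0.01, -0.028, 0],
    [0.01, -0.028, 0],
    [0.01, -0.028, 0],
    [0.01, -0.028, 0],
    [0.01, -0.028, 0],
    [0.01, -0.028, 0],
    [0.01, -0.028, 0],
    [0.01, -0.028, 0],
    [0.01, -0.028, 0],
    [0.01, -0.028, 0],
  ],
  rotation=[
    [0, 0, 0],
    [0, 0, 0],
    [0, 0, 0],
    [0, 0, 0],
    [0, 0, 0],
    [0, 0, 0],
    [0, 0, 0],
    [0, 0, 0],
    [0, 0, 0],
    [0, 0, 0],
  ],
  jaw=[-1, -1, -1, -1, -1, -1, -1, -1, -1, -1],
)

```text
clock: 2.57
tool_pos: [0.4213, -0.1623, 0.3042]
tcp_rot: [3.141, -0.001, -0.12]
wrist_force: [0.5, -1.0, -0.4]
grip_width: 0.0857
gripper_force: 0.0
```

Request:
carry_out(
  dp=[
    [0.0094, -0.0289, 0],
    [0.0094, -0.0289, 0],
    [0.0094, -0.0289, 0],
    [0.0094, -0.0289, 0],
    [0.0094, -0.0289, 0],
    [0.0094, -0.0289, 0],
    [0.0094, -0.0289, 0],
    [0.0094, -0.0289, 0],
    [0.0094, -0.0289, 0],
    [0, 0, 0],
  ],
  rotation=[
    [0, 0, 0],
    [0, 0, 0],
    [0, 0, 0],
    [0, 0, 0],
    [0, 0, 0],
    [0, 0, 0],
    [0, 0, 0],
    [0, 0, 0],
    [0, 0, 0],
    [0, 0, 0],
  ],
  jaw=[-1, -1, -1, -1, -1, -1, -1, -1, -1, -1],
)

```text
clock: 3.4
tool_pos: [0.5368, 0.0904, 0.304]
tcp_rot: [-3.138, -0.0, -0.114]
wrist_force: [-0.3, 0.3, -0.9]
grip_width: 0.0855
gripper_force: 0.0
```

```bash
python3 - <<'E'
from h import *
s=read_state();T=T_tool(s);print(s['tool_pos'],s['tcp_rot'],s['q'])
p,d=capture('wrist');cv2.imwrite('pics/d.png',p[...,::-1])
P=cloud('wrist',d,np.ones_like(d,bool),T)
near=(abs(P[:,0]-.536)<.05)&(abs(P[:,1]-.086)<.04)&(P[:,2]>.1)&(P[:,2]<.12)
t=P[near];print('cap',len(t),t.mean(0),(t.min(0)+t.max(0))/2)
hsv=cv2.cvtColor(p,cv2.COLOR_RGB2HSV);m=(hsv[...,1]>130)&(hsv[...,0]>4)&(hsv[...,0]<20)
m=cv2.morphologyEx(m.astype(np.uint8),cv2.MORPH_OPEN,np.ones((3,3)))>0
Q=cloud('wrist',d,m,T);Q=Q[(Q[:,2]<.026)&(Q[:,2]>.014)&(Q[:,0]>.38)&(Q[:,0]<.65)&(Q[:,1]>.03)&(Q[:,1]<.17)]
print('tray',len(Q),cv2.minAreaRect((Q[:,:2]*1000).astype(np.float32)) if len(Q) else 0)
E
```

```text
[0.53675711 0.09041877 0.30400591] [-3.13829803e+00 -3.46223614e-04 -1.13708731e-01] [ 0.34757646  0.21684884 -0.68022709  1.64791886  0.13705791  1.32456158
 -2.03897338]
cap 1755 [0.53782067 0.08340571 0.1082544 ] [0.53675979 0.08332192 0.10540061]
tray 1910 ((509.72442626953125, 93.43367004394531), (74.87294006347656, 170.1419219970703), 83.12725830078125)
```

View pics/d.png

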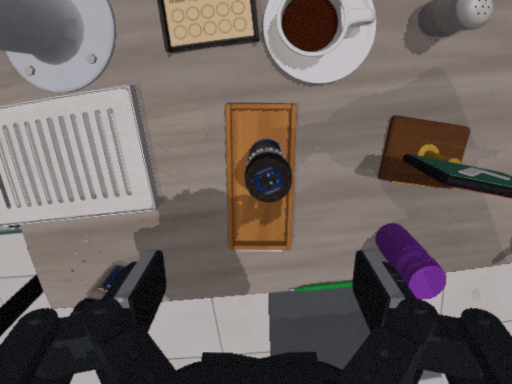

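The wrist picture shows the black cap at (268,178) inside the tray, at world (0.537, 0.084). The tray centre is at (0.508, 0.0935), with yaw -0.12. I'll descend and grip.

Request:
carry_out(
  dp=[
    [0, 0.006, 0.02],
    [0, 0, 0.025],
    [0, 0, 0.025],
    [0, 0, 0.025],
    [0, 0, 0.025],
    [0, 0, 0.025],
    [0, 0, 0.025],
    [0, 0, 0],
  ],
  rotation=[
    [0, 0, 0],
    [0, 0, 0],
    [0, 0, 0],
    [0, 0, 0],
    [0, 0, 0],
    [0, 0, 0],
    [0, 0, 0],
    [0, 0, 0],
  ],
  jaw=[-1, -1, -1, -1, -1, -1, -1, -1],
)

```text
clock: 4.12
tool_pos: [0.5329, 0.0768, 0.1296]
tcp_rot: [3.14, 0.007, -0.121]
wrist_force: [-1.0, -0.7, 0.6]
grip_width: 0.0854
gripper_force: 0.0
```

Request:
carry_out(
  dp=[
    [0, 0, 0],
    [0, 0, 0],
    [0, 0, 0],
    [0, 0, 0],
    [0, 0, 0],
    [0, 0, 0],
    [0, 0, 0],
    [0, 0, 0],
  ],
  rotation=[
    [0, 0, 0],
    [0, 0, 0],
    [0, 0, 0],
    [0, 0, 0],
    [0, 0, 0],
    [0, 0, 0],
    [0, 0, 0],
    [0, 0, 0],
  ],
  jaw=[-0.3, -0.1, 0.1, 0.3, 0.5, 0.7, 0.7, 0.7],
)

```text
clock: 4.78
tool_pos: [0.5363, 0.0786, 0.1354]
tcp_rot: [-3.141, -0.003, -0.12]
wrist_force: [0.4, 0.4, 7.6]
grip_width: 0.0395
gripper_force: 59.4
```

Request:
carry_out(
  dp=[
    [0, 0, -0.006],
    [-0.01, 0, 0],
    [-0.012, -0.002, 0],
    [-0.012, -0.002, 0],
    [-0.012, -0.002, 0],
    [-0.012, -0.002, 0],
    [-0.012, -0.002, 0],
    [-0.012, 0, 0],
    [0, 0, 0],
    [0, 0, 0],
  ],
  rotation=[
    [0, 0, 0],
    [0, 0, 0],
    [0, 0, 0],
    [0, 0, 0],
    [0, 0, 0],
    [0, 0, 0],
    [0, 0, 0],
    [0, 0, 0],
    [0, 0, 0],
    [0, 0, 0],
  ],
  jaw=[0.7, 0.7, 0.7, 0.7, 0.7, 0.7, 0.7, 0.7, 0.7, 0.7],
)

```text
clock: 5.62
tool_pos: [0.4546, 0.098, 0.14]
tcp_rot: [3.141, -0.0, -0.12]
wrist_force: [1.0, -0.2, -1.2]
grip_width: 0.0395
gripper_force: 59.9
```

```bash
python3 - <<'E'
from h import *
s=read_state();print(s['tool_pos'],s['tcp_rot'],s['wrist_force'],s['q'])
for c in('scene','top'):
    p,d=capture(c);P=cloud(c,d,np.ones_like(d,bool))
    k=(abs(P[:,0]-s['tool_pos'][0])<.06)&(abs(P[:,1]-s['tool_pos'][1])<.05)
    S=P[k&(P[:,2]>.03)&(P[:,2]<.055)];print(c,len(S),S.mean(0) if len(S) else 0)
    if c=='scene': cv2.imwrite('pics/e.png',cv2.resize(p[150:300,200:360],(640,600))[...,::-1])
E
```

```text
[0.45462209 0.09800219 0.14001579] [ 3.14070009e+00 -4.19116722e-04 -1.19908944e-01] [ 1.0275544  -0.17344272 -1.22593426] [ 0.33502274  0.21986719 -0.69460489  2.02140258  0.17279508  0.95725626
 -2.13849071]
scene 92 [0.44477741 0.11519012 0.0420378 ]
top 0 0
```

View pics/e.png

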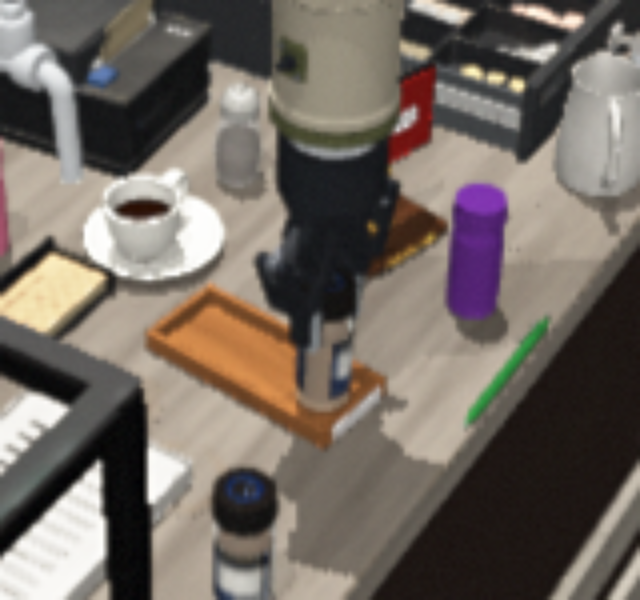

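The jar is upright at the tray's front, at (325,365). I'll lower it, release and rise.

Request:
carry_out(
  dp=[
    [0, 0, 0.003],
    [0, 0, 0.002],
    [0, 0, 0],
    [0, 0, 0],
    [0, 0, 0],
    [0, 0, 0],
    [0, 0, 0],
    [0, 0, 0],
    [0, 0, 0],
  ],
  rotation=[
    [0, 0, 0],
    [0, 0, 0],
    [0, 0, 0],
    [0, 0, 0],
    [0, 0, 0],
    [0, 0, 0],
    [0, 0, 0],
    [0, 0, 0],
    [0, 0, 0],
  ],
  jaw=[0.7, 0.7, 0.4, 0, -0.3, -0.6, -1, -1, -1],
)

```text
clock: 6.47
tool_pos: [0.4551, 0.0981, 0.1348]
tcp_rot: [3.142, 0.0, -0.12]
wrist_force: [-0.2, -0.1, 0.5]
grip_width: 0.0855
gripper_force: 0.0
```

Request:
carry_out(
  dp=[
    [0, 0, -0.01],
    [0, 0, -0.02],
    [0, 0, -0.03],
    [0, 0, -0.03],
    [0, 0, -0.03],
    [0, 0, 0],
    [0, 0, 0],
  ],
  rotation=[
    [0, 0, 0],
    [0, 0, 0],
    [0, 0, 0],
    [0, 0, 0],
    [0, 0, 0],
    [0, 0, 0],
    [0, 0, 0],
  ],
  jaw=[-1, -1, -1, -1, -1, -1, -1],
)

```text
clock: 7.05
tool_pos: [0.4559, 0.0984, 0.2571]
tcp_rot: [-3.141, -0.004, -0.12]
wrist_force: [-0.3, 0.1, -1.5]
grip_width: 0.0857
gripper_force: 0.0
```

```bash
python3 - <<'E'
from h import *
s=read_state();T=T_tool(s);print(s['tool_pos'],s['tcp_rot'],s['q'])
p,d=capture('wrist')
P=cloud('wrist',d,np.ones_like(d,bool),T)
for n,x,y in(('old',.455,.1),('new',.399,.293)):
    t=P[(abs(P[:,0]-x)<.05)&(abs(P[:,1]-y)<.05)&(P[:,2]>.1)&(P[:,2]<.12)]
    print(n,len(t),t.mean(0),(t.min(0)+t.max(0))/2 ) if len(t) else print(n,0)
p,d=capture('top');P=cloud('top',d,np.ones_like(d,bool))
t=P[(abs(P[:,0]-.399)<.04)&(abs(P[:,1]-.293)<.04)&(P[:,2]>.095)&(P[:,2]<.115)];print('new top',len(t),t.mean(0) if len(t) else 0)
# anything tall round the new jar
for yl in np.arange(.2,.56,.04):
    w=P[(P[:,1]>yl)&(P[:,1]<yl+.04)&(P[:,0]>.3)&(P[:,0]<.62)&(P[:,2]>.06)];print(round(yl,2),len(w),w.min(0).round(2) if len(w) else '',w.max(0).round(2) if len(w) else '')
E
```

```text
[0.45588121 0.09844003 0.25705518] [-3.14133211 -0.00398383 -0.12031574] [ 0.38825666  0.0591983  -0.71179681  1.89697636  0.04311587  1.19637227
 -2.02941593]
old 2441 [0.4569941  0.10027686 0.10821837] [0.45565807 0.10041931 0.1053178 ]
new 1465 [0.40167926 0.28782128 0.1040836 ] [0.40046088 0.28979111 0.10341431]
new top 173 [0.39938008 0.2924042  0.10438657]
0.2 409 [0.56 0.22 0.24] [0.62 0.24 0.46]
0.24 101 [0.38 0.24 0.06] [0.62 0.28 0.46]
0.28 159 [0.38 0.28 0.06] [0.42 0.31 0.11]
0.32 503 [0.56 0.34 0.24] [0.62 0.36 0.46]
0.36 23 [0.58 0.36 0.32] [0.62 0.37 0.46]
0.4 1411 [0.38 0.42 0.06] [0.62 0.44 0.31]
0.44 895 [0.38 0.44 0.06] [0.62 0.48 0.31]
0.48 292 [0.38 0.48 0.08] [0.62 0.52 0.31]
0.52 739 [0.38 0.52 0.08] [0.62 0.56 0.31]
```

Request:
carry_out(
  dp=[
    [0, 0, 0],
    [0, 0, 0],
    [0, 0, 0],
    [0, 0, 0],
    [0.003, -0.04, 0],
    [0.003, -0.04, 0],
    [0.003, -0.04, 0],
    [0.002, -0.04, 0],
    [0.002, -0.04, 0],
    [0, 0, 0],
  ],
  rotation=[
    [0, 0, -0.118],
    [0, 0, -0.118],
    [0, 0, -0.118],
    [0, 0, -0.116],
    [0, 0, 0],
    [0, 0, 0],
    [0, 0, 0],
    [0, 0, 0],
    [0, 0, 0],
    [0, 0, 0],
  ],
  jaw=[-1, -1, -1, -1, -1, -1, -1, -1, -1, -1],
)

```text
clock: 7.98
tool_pos: [0.3944, 0.2976, 0.2544]
tcp_rot: [-3.138, 0.001, 0.36]
wrist_force: [-0.7, 0.6, -0.8]
grip_width: 0.0855
gripper_force: 0.0
```

```bash
python3 - <<'E'
from h import *
s=read_state();T=T_tool(s);print(s['tool_pos'],s['tcp_rot'],s['q'])
p,d=capture('wrist')
P=cloud('wrist',d,np.ones_like(d,bool),T)
t=P[(abs(P[:,0]-.399)<.05)&(abs(P[:,1]-.291)<.05)&(P[:,2]>.095)&(P[:,2]<.12)]
m=t[t[:,2]>.1];print(len(t),m.mean(0),(m.min(0)+m.max(0))/2)
g=np.r_[m[:,:2].mean(0),0]-np.r_[s['tool_pos'][:2],0];print('tool shift',T[:3,:3].T@g)
E
```

```text
[0.39436746 0.29755155 0.25444632] [-3.13784584e+00  1.09577531e-03  3.59503096e-01] [ 0.11247242  0.172281   -0.91441633  1.82716665  0.14146462  1.21136177
 -2.05598849]
2491 [0.40044682 0.29083592 0.10441513] [0.39972675 0.29049999 0.10340664]
tool shift [ 3.32809671e-03  8.42500874e-03 -3.52139450e-05]
```

Request:
carry_out(
  dp=[
    [0, 0, 0],
    [0, 0, 0],
    [0, 0, 0],
  ],
  rotation=[
    [0, 0, 0],
    [0, 0, 0],
    [0, 0, 0],
  ],
  jaw=[-1, -1, -1],
)

```text
clock: 8.28
tool_pos: [0.3994, 0.2891, 0.2544]
tcp_rot: [3.141, 0.001, 0.347]
wrist_force: [-0.8, 0.8, 0.4]
grip_width: 0.0853
gripper_force: 0.0
```

Request:
carry_out(
  dp=[
    [0.001, -0.001, 0.025],
    [0, 0, 0.025],
    [0, 0, 0.025],
    [0, 0, 0.025],
    [0, 0, 0.022],
    [0, 0, 0],
    [0, 0, 0],
    [0, 0, 0],
  ],
  rotation=[
    [0, 0, 0],
    [0, 0, 0],
    [0, 0, 0],
    [0, 0, 0],
    [0, 0, 0],
    [0, 0, 0],
    [0, 0, 0],
    [0, 0, 0],
  ],
  jaw=[-1, -1, -1, -1, -1, -1, -1, -1],
)

```text
clock: 8.95
tool_pos: [0.4001, 0.2918, 0.1341]
tcp_rot: [-3.141, -0.001, 0.349]
wrist_force: [-0.1, -0.8, -0.2]
grip_width: 0.0856
gripper_force: 0.0
```

Request:
carry_out(
  dp=[
    [0, 0, 0],
    [0, 0, 0],
    [0, 0, 0],
    [0, 0, 0],
    [0, 0, 0],
    [0, 0, 0],
    [0, 0, 0],
    [0, 0, 0],
  ],
  rotation=[
    [0, 0, 0],
    [0, 0, 0],
    [0, 0, 0],
    [0, 0, 0],
    [0, 0, 0],
    [0, 0, 0],
    [0, 0, 0],
    [0, 0, 0],
  ],
  jaw=[-0.3, -0.1, 0.1, 0.3, 0.5, 0.7, 0.7, 0.7],
)

```text
clock: 9.62
tool_pos: [0.3999, 0.2919, 0.1337]
tcp_rot: [3.141, -0.001, 0.35]
wrist_force: [-0.2, -1.8, 5.4]
grip_width: 0.0394
gripper_force: 59.5
```

Request:
carry_out(
  dp=[
    [0, 0, -0.015],
    [0, 0, -0.025],
    [0, 0, -0.025],
    [0, 0, -0.025],
    [0, 0, -0.025],
    [0, 0, -0.025],
    [0, 0, 0],
    [0, 0, 0],
  ],
  rotation=[
    [0, 0, 0],
    [0, 0, 0],
    [0, 0, 0],
    [0, 0, 0],
    [0, 0, 0],
    [0, 0, 0],
    [0, 0, 0],
    [0, 0, 0],
  ],
  jaw=[0.7, 0.7, 0.7, 0.7, 0.7, 0.7, 0.7, 0.7],
)

```text
clock: 10.28
tool_pos: [0.3998, 0.2921, 0.274]
tcp_rot: [3.141, -0.003, 0.35]
wrist_force: [-0.1, 0.4, -1.9]
grip_width: 0.0395
gripper_force: 60.3
```

Request:
carry_out(
  dp=[
    [0.008, 0.03, 0],
    [0.008, 0.03, 0],
    [0.008, 0.03, 0],
    [0.008, 0.03, 0],
    [0.008, 0.03, 0],
    [0.008, 0.03, 0],
    [0.008, 0.03, 0],
    [0.008, 0.03, 0],
  ],
  rotation=[
    [0, 0, 0],
    [0, 0, 0],
    [0, 0, 0],
    [0, 0, 0],
    [0, 0, 0],
    [0, 0, 0],
    [0, 0, 0],
    [0, 0, 0],
  ],
  jaw=[0.7, 0.7, 0.7, 0.7, 0.7, 0.7, 0.7, 0.7],
)

```text
clock: 10.95
tool_pos: [0.5419, 0.0867, 0.2713]
tcp_rot: [-3.141, 0.002, 0.35]
wrist_force: [0.5, -0.7, -0.2]
grip_width: 0.0396
gripper_force: 60.5
```

Request:
carry_out(
  dp=[
    [0, 0, 0],
    [0, 0, 0],
    [0, 0, 0],
    [0, 0, 0],
    [0, 0, 0.02],
    [0, 0, 0],
    [0, 0, 0],
    [0, 0, 0],
  ],
  rotation=[
    [0, 0, 0.118],
    [0, 0, 0.118],
    [0, 0, 0.118],
    [0, 0, 0.116],
    [0, 0, 0],
    [0, 0, 0],
    [0, 0, 0],
    [0, 0, 0],
  ],
  jaw=[0.7, 0.7, 0.7, 0.7, 0.7, 0.7, 0.7, 0.7],
)

```text
clock: 11.62
tool_pos: [0.5416, 0.0883, 0.2527]
tcp_rot: [3.141, 0.001, -0.119]
wrist_force: [-0.4, -1.0, -0.7]
grip_width: 0.0394
gripper_force: 60.4
```

Request:
carry_out(
  dp=[
    [0, 0, 0.025],
    [0, 0, 0.025],
    [0, 0, 0.025],
    [0, 0, 0.02],
    [0, 0, 0.01],
    [0, 0, 0],
    [0, 0, 0.004],
    [0, 0, 0.004],
    [0, 0, 0.002],
    [0, 0, 0],
  ],
  rotation=[
    [0, 0, 0],
    [0, 0, 0],
    [0, 0, 0],
    [0, 0, 0],
    [0, 0, 0],
    [0, 0, 0],
    [0, 0, 0],
    [0, 0, 0],
    [0, 0, 0],
    [0, 0, 0],
  ],
  jaw=[0.7, 0.7, 0.7, 0.7, 0.7, 0.7, 0.7, 0.7, 0.7, 0.7],
)

```text
clock: 12.45
tool_pos: [0.542, 0.0883, 0.1383]
tcp_rot: [3.142, -0.001, -0.12]
wrist_force: [0.6, -0.2, -0.5]
grip_width: 0.0401
gripper_force: 60.4
```

```bash
python3 - <<'E'
from h import *
s=read_state();print(s['tool_pos'],s['tcp_rot'],s['wrist_force'],s['q'])
p,d=capture('scene');cv2.imwrite('pics/f.png',cv2.resize(p[150:300,200:360],(640,600))[...,::-1])
E
```

```text
[0.54202615 0.08826166 0.13828147] [ 3.14155552e+00 -7.44114630e-04 -1.20245847e-01] [ 0.55095044 -0.18003058 -0.52949579] [ 0.29509783  0.39730206 -0.63776433  1.81645064  0.27477415  1.01654946
 -2.14254471]
```

View pics/f.png

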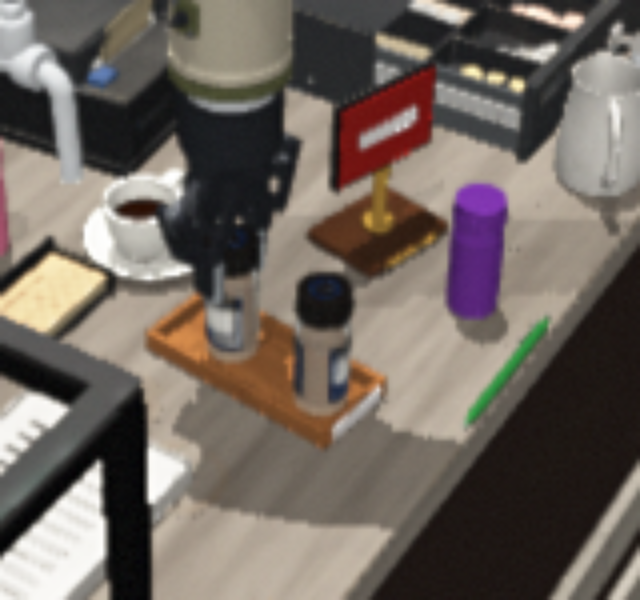

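Both jars stand in the tray: new at (230,320), old at (325,350). I'll release, rise and go over the sign.

Request:
carry_out(
  dp=[
    [0, 0, 0.001],
    [0, 0, 0],
    [0, 0, 0],
    [0, 0, 0],
    [0, 0, 0],
    [0, 0, 0],
    [0, 0, 0],
    [0, 0, -0.01],
    [0, 0, -0.02],
    [0, 0, -0.03],
  ],
  rotation=[
    [0, 0, 0],
    [0, 0, 0],
    [0, 0, 0],
    [0, 0, 0],
    [0, 0, 0],
    [0, 0, 0],
    [0, 0, 0],
    [0, 0, 0],
    [0, 0, 0],
    [0, 0, 0],
  ],
  jaw=[0.7, 0.4, 0, -0.3, -0.6, -1, -1, -1, -1, -1],
)

```text
clock: 13.33
tool_pos: [0.5406, 0.088, 0.1962]
tcp_rot: [3.141, 0.004, -0.12]
wrist_force: [1.3, -1.0, -0.5]
grip_width: 0.0855
gripper_force: 0.0
```

Request:
carry_out(
  dp=[
    [0, 0, -0.04],
    [0, 0, -0.04],
    [0, 0, -0.03],
    [0, 0, 0],
    [0, 0, 0],
    [0, 0, 0],
    [0, 0, 0],
    [0, 0, 0],
    [0, 0, 0],
    [0, 0, 0],
  ],
  rotation=[
    [0, 0, 0],
    [0, 0, 0],
    [0, 0, 0],
    [0, 0, -0.12],
    [0, 0, -0.12],
    [0, 0, -0.12],
    [0, 0, -0.12],
    [0, 0, -0.12],
    [0, 0, -0.12],
    [0, 0, -0.12],
  ],
  jaw=[-1, -1, -1, -1, -1, -1, -1, -1, -1, -1],
)

```text
clock: 14.17
tool_pos: [0.5417, 0.0884, 0.3077]
tcp_rot: [3.141, -0.0, 0.726]
wrist_force: [0.1, 0.8, 0.1]
grip_width: 0.0855
gripper_force: 0.0
```

Request:
carry_out(
  dp=[
    [0, 0, 0],
    [0, 0, 0],
    [0, 0, 0],
    [0, 0, 0],
    [0, 0, 0],
    [0, 0, 0],
  ],
  rotation=[
    [0, 0, -0.12],
    [0, 0, -0.12],
    [0, 0, -0.12],
    [0, 0, -0.12],
    [0, 0, -0.08],
    [0, 0, 0],
  ],
  jaw=[-1, -1, -1, -1, -1, -1],
)

```text
clock: 14.67
tool_pos: [0.5417, 0.0883, 0.3076]
tcp_rot: [3.141, -0.0, 1.284]
wrist_force: [0.1, 0.2, -0.6]
grip_width: 0.085
gripper_force: 0.0
```

Request:
carry_out(
  dp=[
    [-0.0305, 0.0047, 0],
    [-0.0305, 0.0047, 0],
    [-0.0305, 0.0047, 0],
    [-0.0305, 0.0047, 0],
    [-0.0305, 0.0047, 0],
    [-0.0305, 0.0047, 0],
    [0, 0, 0],
    [0, 0, 0],
    [0, 0, 0],
  ],
  rotation=[
    [0, 0, 0],
    [0, 0, 0],
    [0, 0, 0],
    [0, 0, 0],
    [0, 0, 0],
    [0, 0, 0],
    [0, 0, 0],
    [0, 0, 0],
    [0, 0, 0],
  ],
  jaw=[-1, -1, -1, -1, -1, -1, -1, -1, -1],
)

```text
clock: 15.42
tool_pos: [0.5164, -0.0943, 0.3073]
tcp_rot: [3.141, -0.0, 1.278]
wrist_force: [0.6, 0.1, 0.5]
grip_width: 0.0852
gripper_force: 0.0
```

```bash
cat > sg.py <<'E'
from h import *
import sys
s=read_state();T=T_tool(s);print(s['tool_pos'],s['tcp_rot'],s['q'])
def fit(P,n):
    k=(np.hypot(P[:,0]-.517,P[:,1]+.095)<.075)
    t=P[k&(P[:,2]>.143)&(P[:,2]<.165)]
    if len(t)<20: print(n,len(t));return
    r=cv2.minAreaRect((t[:,:2]*1000).astype(np.float32));u,_,v=np.linalg.svd(t[:,:2]-t[:,:2].mean(0))
    print(n,len(t),'rect',np.round(r[0],1),np.round(r[1],1),round(r[2],1),'pca deg',np.degrees(np.arctan2(v[0,1],v[0,0])).round(1),'z',t[:,2].mean().round(4))
    f=P[k&(P[:,2]>.007)&(P[:,2]<.018)]
    if len(f)>20: r=cv2.minAreaRect((f[:,:2]*1000).astype(np.float32));print('foot',np.round(r[0],1),np.round(r[1],1),round(r[2],1))
for c in('wrist','top'):
    p,d=capture(c);fit(cloud(c,d,np.ones_like(d,bool),T),c)
    if c=='wrist' and len(sys.argv)>1: cv2.imwrite('pics/%s.png'%sys.argv[1],p[...,::-1])
E
python3 sg.py g
```

```text
[ 0.51638633 -0.09431969  0.30734146] [ 3.14113308e+00 -3.62098914e-04  1.27840182e+00] [ 0.77806179  0.17887236 -0.75703757  1.68712528  0.1260707   1.32513821
 -0.29409273]
wrist 1784 rect [519.2 -97.1] [108.6   9.6] 73.1 pca deg -106.5 z 0.1486
foot [518.2 -97.8] [95.6 76.7] 76.1
top 21 rect [532.5 -50.9] [15.1  9.2] 73.5 pca deg 67.1 z 0.1495
foot [524.1 -44.3] [75.3 41.6] 3.1
```

View pics/g.png

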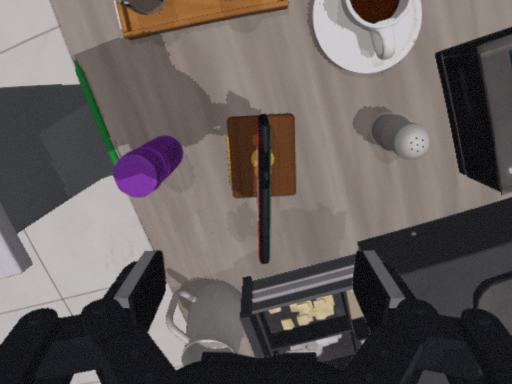

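The sign's top edge runs from (265,120) to (265,262), centred on the pivot at about (0.518, -0.0965). The gripper is aligned with it, so I'll descend and grip.

Request:
carry_out(
  dp=[
    [-0.0015, 0.002, 0.025],
    [0, 0, 0.025],
    [0, 0, 0.025],
    [0, 0, 0.025],
    [0, 0, 0.021],
    [0, 0, 0],
    [0, 0, 0],
    [0, 0, 0],
  ],
  rotation=[
    [0, 0, 0],
    [0, 0, 0],
    [0, 0, 0],
    [0, 0, 0],
    [0, 0, 0],
    [0, 0, 0],
    [0, 0, 0],
    [0, 0, 0],
  ],
  jaw=[-1, -1, -1, -1, -1, -1, -0.6, -0.3],
)

```text
clock: 16.18
tool_pos: [0.5186, -0.0964, 0.1874]
tcp_rot: [3.14, -0.0, 1.281]
wrist_force: [0.2, -0.1, 1.0]
grip_width: 0.0639
gripper_force: 0.0
```

Request:
carry_out(
  dp=[
    [0, 0, 0],
    [0, 0, 0],
    [0, 0, 0],
    [0, 0, 0],
    [0, 0, 0],
    [0, 0, 0],
    [0, 0, 0],
    [0, 0, 0],
  ],
  rotation=[
    [0, 0, 0],
    [0, 0, 0],
    [0, 0, 0],
    [0, 0, 0],
    [0, 0, 0],
    [0, 0, 0],
    [0, 0, 0],
    [0, 0, 0],
  ],
  jaw=[0, 0.2, 0.4, 0.6, 0.7, 0.8, 0.85, 0.9],
)

```text
clock: 16.85
tool_pos: [0.5191, -0.0977, 0.1865]
tcp_rot: [3.138, -0.0, 1.279]
wrist_force: [7.6, -3.0, -2.6]
grip_width: 0.0072
gripper_force: 59.2
```

Request:
carry_out(
  dp=[
    [0, 0, 0],
    [0, 0, 0],
    [0, 0, 0],
    [0, 0, 0],
  ],
  rotation=[
    [0, 0, -0.06],
    [0, 0, -0.12],
    [0, 0, -0.12],
    [0, 0, -0.12],
  ],
  jaw=[0.9, 0.9, 0.9, 0.9],
)

```text
clock: 17.18
tool_pos: [0.519, -0.0976, 0.1865]
tcp_rot: [3.138, 0.001, 1.705]
wrist_force: [7.4, -2.6, -3.1]
grip_width: 0.0071
gripper_force: 59.2
```

Request:
carry_out(
  dp=[
    [0, 0, 0],
    [0, 0, 0],
    [0, 0, 0],
    [0, 0, 0],
    [0, 0, 0],
  ],
  rotation=[
    [0, 0, -0.12],
    [0, 0, -0.12],
    [0, 0, -0.12],
    [0, 0, -0.12],
    [0, 0, -0.12],
  ],
  jaw=[0.9, 0.9, 0.9, 0.9, 0.9],
)

```text
clock: 17.6
tool_pos: [0.519, -0.0977, 0.1866]
tcp_rot: [3.139, 0.003, 2.305]
wrist_force: [7.2, -1.8, -2.1]
grip_width: 0.0074
gripper_force: 59.2
```

Request:
carry_out(
  dp=[
    [0, 0, 0],
    [0, 0, 0],
    [0, 0, 0],
    [0, 0, 0],
    [0, 0, 0],
    [0, 0, 0],
    [0, 0, 0],
    [0, 0, 0],
  ],
  rotation=[
    [0, 0, -0.12],
    [0, 0, -0.12],
    [0, 0, -0.12],
    [0, 0, -0.12],
    [0, 0, -0.12],
    [0, 0, -0.12],
    [0, 0, 0],
    [0, 0, 0],
  ],
  jaw=[0.9, 0.9, 0.9, 0.9, 0.9, 0.9, 0.9, 0.9],
)

```text
clock: 18.27
tool_pos: [0.519, -0.0977, 0.1865]
tcp_rot: [3.141, 0.003, 3.02]
wrist_force: [7.1, -1.2, -1.1]
grip_width: 0.0069
gripper_force: 59.5
```

Request:
carry_out(
  dp=[
    [0, 0, 0],
    [0, 0, 0],
    [0, 0, 0],
    [0, 0, 0],
    [0, 0, 0],
    [0, 0, -0.03],
    [0, 0, -0.03],
    [0, 0, -0.02],
    [0, 0, 0],
    [0, 0, 0],
  ],
  rotation=[
    [0, 0, 0],
    [0, 0, 0],
    [0, 0, 0],
    [0, 0, 0],
    [0, 0, 0],
    [0, 0, 0],
    [0, 0, 0],
    [0, 0, 0],
    [0, 0, 0],
    [0, 0, 0],
  ],
  jaw=[0.6, 0.3, 0, -0.2, -0.3, -0.3, -0.3, -0.3, -0.3, -0.3],
)

```text
clock: 19.1
tool_pos: [0.5181, -0.0972, 0.2667]
tcp_rot: [-3.141, 0.002, 3.02]
wrist_force: [-0.1, 0.5, 0.1]
grip_width: 0.0553
gripper_force: 0.0
```

```bash
python3 sg.py
```

```text
[ 0.51814452 -0.09716824  0.26671091] [-3.14066813e+00  1.80439072e-03  3.01960067e+00] [ 1.03255991  0.30857753 -1.08425671  1.72856966  0.28570906  1.27509972
  1.33244169]
wrist 2495 rect [518.9 -98.1] [  9.6 109.1] 83.0 pca deg -7.0 z 0.1487
foot [518.8 -98. ] [95.3 76.7] 76.0
top 0
```

Request:
carry_out(
  dp=[
    [0, 0, 0],
    [0, 0, 0],
    [0, 0, 0],
    [0, 0, 0],
    [0, 0, 0],
    [0, 0, 0],
    [0, 0, 0],
    [0, 0, 0],
    [0, 0, 0],
    [0, 0, 0],
  ],
  rotation=[
    [0, 0, 0.12],
    [0, 0, 0.12],
    [0, 0, 0.12],
    [0, 0, 0.12],
    [0, 0, 0.12],
    [0, 0, 0.12],
    [0, 0, 0.12],
    [0, 0, 0.12],
    [0, 0, 0.12],
    [0, 0, 0.12],
  ],
  jaw=[-0.5, -0.5, -0.5, -0.5, -0.5, -0.5, -0.5, -0.5, -0.5, -0.5],
)

```text
clock: 20.03
tool_pos: [0.5172, -0.0971, 0.2645]
tcp_rot: [-3.14, -0.001, 1.814]
wrist_force: [0.4, 0.4, 0.3]
grip_width: 0.0642
gripper_force: 0.0
```

Request:
carry_out(
  dp=[
    [0, 0, 0],
    [0, 0, 0],
    [0, 0, 0],
    [0, 0, 0],
    [0, 0, 0],
    [0, 0, 0],
    [0, 0, 0],
    [0, 0, 0],
    [0, 0, 0],
    [0, 0, 0],
  ],
  rotation=[
    [0, 0, 0.12],
    [0, 0, 0.12],
    [0, 0, 0.12],
    [0, 0, 0.12],
    [0, 0, 0.12],
    [0, 0, 0.12],
    [0, 0, 0.12],
    [0, 0, 0.12],
    [0, 0, 0.12],
    [0, 0, 0.12],
  ],
  jaw=[-0.5, -0.5, -0.5, -0.5, -0.5, -0.5, -0.5, -0.5, -0.5, -0.5],
)

```text
clock: 20.87
tool_pos: [0.5172, -0.0971, 0.2645]
tcp_rot: [-3.14, 0.001, 0.614]
wrist_force: [-0.1, -0.6, -0.0]
grip_width: 0.0637
gripper_force: 0.0
```

Request:
carry_out(
  dp=[
    [0, 0, 0],
    [0, 0, 0],
    [0, 0, 0],
    [0, 0, 0],
    [0, 0, 0],
    [0, 0, 0],
    [0, 0, 0],
    [0, 0, 0],
  ],
  rotation=[
    [0, 0, 0.12],
    [0, 0, 0.12],
    [0, 0, 0.12],
    [0, 0, 0.12],
    [0, 0, 0.12],
    [0, 0, 0.12],
    [0, 0, 0.02],
    [0, 0, 0],
  ],
  jaw=[-0.5, -0.5, -0.5, -0.5, -0.5, -0.5, -0.5, -0.5],
)

```text
clock: 21.53
tool_pos: [0.5174, -0.097, 0.2649]
tcp_rot: [-3.141, 0.002, -0.118]
wrist_force: [-0.6, -0.1, 0.2]
grip_width: 0.0634
gripper_force: 0.0
```

Yaw is -0.12, in line with the panel. I'll descend 0.078, grip, and turn the remaining 1.42 or so.

Request:
carry_out(
  dp=[
    [0, 0, 0.025],
    [0, 0, 0.025],
    [0, 0, 0.02],
    [0, 0, 0.008],
    [0, 0, 0],
    [0, 0, 0],
    [0, 0, 0],
  ],
  rotation=[
    [0, 0, 0],
    [0, 0, 0],
    [0, 0, 0],
    [0, 0, 0],
    [0, 0, 0],
    [0, 0, 0],
    [0, 0, 0],
  ],
  jaw=[-0.5, -0.5, -0.5, -0.5, -0.5, -0.3, -0.1],
)

```text
clock: 22.12
tool_pos: [0.5185, -0.0971, 0.1891]
tcp_rot: [3.141, -0.002, -0.119]
wrist_force: [-0.2, 0.1, 0.7]
grip_width: 0.0473
gripper_force: 0.0
```

Request:
carry_out(
  dp=[
    [0, 0, 0],
    [0, 0, 0],
    [0, 0, 0],
    [0, 0, 0],
    [0, 0, 0],
    [0, 0, 0],
    [0, 0, 0],
    [0, 0, 0],
  ],
  rotation=[
    [0, 0, 0],
    [0, 0, 0],
    [0, 0, 0],
    [0, 0, 0],
    [0, 0, 0],
    [0, 0, 0],
    [0, 0, 0],
    [0, 0, 0],
  ],
  jaw=[0, 0.2, 0.4, 0.6, 0.7, 0.8, 0.85, 0.9],
)

```text
clock: 22.78
tool_pos: [0.5178, -0.0975, 0.1881]
tcp_rot: [3.141, -0.0, -0.121]
wrist_force: [-1.7, -1.9, 3.0]
grip_width: 0.0071
gripper_force: 59.3
```

Request:
carry_out(
  dp=[
    [0, 0, 0],
    [0, 0, 0],
    [0, 0, 0],
    [0, 0, 0],
    [0, 0, 0],
    [0, 0, 0],
  ],
  rotation=[
    [0, 0, -0.06],
    [0, 0, -0.12],
    [0, 0, -0.12],
    [0, 0, -0.12],
    [0, 0, -0.12],
    [0, 0, -0.12],
  ],
  jaw=[0.9, 0.9, 0.9, 0.9, 0.9, 0.9],
)

```text
clock: 23.28
tool_pos: [0.518, -0.0984, 0.1882]
tcp_rot: [3.14, 0.0, 0.544]
wrist_force: [0.4, -5.7, 1.1]
grip_width: 0.0072
gripper_force: 59.0
```

Request:
carry_out(
  dp=[
    [0, 0, 0],
    [0, 0, 0],
    [0, 0, 0],
    [0, 0, 0],
    [0, 0, 0],
    [0, 0, 0],
    [0, 0, 0],
    [0, 0, 0],
    [0, 0, 0],
  ],
  rotation=[
    [0, 0, -0.12],
    [0, 0, -0.12],
    [0, 0, -0.12],
    [0, 0, -0.12],
    [0, 0, -0.12],
    [0, 0, -0.12],
    [0, 0, -0.04],
    [0, 0, 0],
    [0, 0, 0],
  ],
  jaw=[0.9, 0.9, 0.9, 0.9, 0.9, 0.9, 0.9, 0.9, 0.9],
)

```text
clock: 24.03
tool_pos: [0.5187, -0.0991, 0.1882]
tcp_rot: [3.138, 0.001, 1.298]
wrist_force: [6.3, -8.2, -2.0]
grip_width: 0.007
gripper_force: 58.5
```

Request:
carry_out(
  dp=[
    [0, 0, 0],
    [0, 0, 0],
    [0, 0, 0],
    [0, 0, 0],
    [0, 0, 0],
    [0, 0, -0.03],
    [0, 0, -0.04],
    [0, 0, -0.04],
    [0, 0, 0],
    [0, 0, 0],
  ],
  rotation=[
    [0, 0, 0],
    [0, 0, 0],
    [0, 0, 0],
    [0, 0, 0],
    [0, 0, 0],
    [0, 0, 0],
    [0, 0, 0],
    [0, 0, 0],
    [0, 0, 0],
    [0, 0, 0],
  ],
  jaw=[0.6, 0.3, 0, -0.2, -0.3, -0.3, -0.3, -0.3, -0.3, -0.3],
)

```text
clock: 24.87
tool_pos: [0.5187, -0.0969, 0.3001]
tcp_rot: [3.137, 0.001, 1.3]
wrist_force: [-0.5, 1.0, -0.2]
grip_width: 0.0557
gripper_force: 0.0
```

```bash
python3 sg.py; python3 - <<'E'
from h import *
p,d=capture('scene');cv2.imwrite('pics/i.png',cv2.resize(p[150:300,200:360],(640,600))[...,::-1])
E
```

```text
[ 0.51868283 -0.09694835  0.30010254] [3.13738675e+00 5.30197807e-04 1.29979440e+00] [ 0.89563015  0.21734729 -0.89742676  1.68857587  0.17673876  1.31603023
 -0.30546716]
wrist 1893 rect [519.2 -97.4] [109.2   9.6] 74.3 pca deg -105.5 z 0.1486
foot [517.8 -97.6] [95.5 75.6] 75.9
top 26 rect [530.2 -53.2] [20.7  8.3] 76.9 pca deg -108.4 z 0.1485
foot [518.2 -56. ] [86.9 33.7] 5.3
```

View pics/i.png

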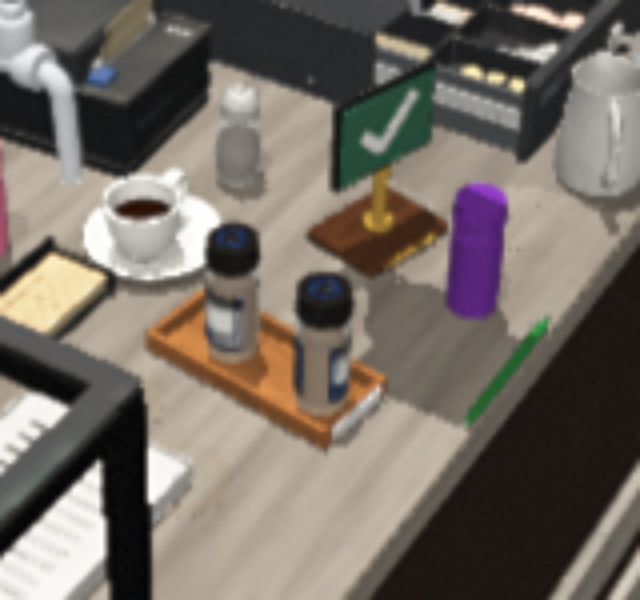

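The green face (385,125) looks out of the front. Both jars stand upright in the tray, at (232,290) and (325,345), and the bystanders are where they were. I'm handing in.

```bash
python3 -c "
from workcell import *
print(hand_in())"
```

```text
the job is handed in; nothing more can be done
None
```

The job is handed in, with no verdict returned: the old jar stands at the front lip, the new jar upright behind it, and the sign's green face squarely out of the stand's front (within about 2° by my measurement), finished at about 25 s of the 64 s allowed.

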